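Load the sample changer and index it one click

TASK

Take the blue-capped vial from the rack and push it fully home, upright, into the empty pocket at the changer's orange pointer, feeling for the pocket and pressing gently, then let go of it. Then turn the wheel one click clockwise (seen from above), so that the vial comes to rest in the next place with the wheel settled in its click. Do not disturb the other vials or the things on the bench.

Things in the scene. Friction and masses are not known exactly. Their poses are not given: they have to be found in the camera images.
- sample: The sample vial: the only one with a BLUE cap. A rigid upright cylinder, 23 mm in diameter all the way up (cap included) and 75 mm tall, its foot bevelled by 2 mm over the lowest 3 mm; 25 to 50 g. Origin: centre of its underside; z up along it. It starts in one of the holes of the blue rack, its foot 5 mm above the table, and stands 45 mm proud of the rack's top.
- rack: Fixed blue vial rack, 60 x 220 x 30 mm, a row of four 28 mm holes 25 mm deep along its y axis at y = -82.5, -27.5, 27.5 and 82.5 mm (three hold vials, one is empty). Origin: centre of its underside on the table.
- changer: Fixed round sample changer: blue base 280 mm across, 40 mm high, with an orange pointer block (16 mm wide, 40 mm high, out to 165 mm from the axis) on its -x side marking the loading place. Origin: on the wheel's vertical axis, at table height; z up. On it turns a white wheel with eight grey pockets and eight steel posts. Pressing it with more than 30 N harms it.
- axis (a point): Point on the wheel's axis at deck height (50 mm above the table). The wheel, 272 mm across, rests in sprung clicks 45 degrees apart. Its index is loose: in any run all clicks are shifted together by an unknown amount, so resting pockets lie up to 11 mm along the rim to either side of the nominal places. The wheel's angle is not measured: find the pocket by feel or sight. Hub 64 mm high.
- mouth (a point): Nominal centre of the loading pocket's mouth, 32 mm above 'load', fixed to the base. Eight grey pocket sleeves stand on the wheel, 45 degrees apart, centres 85 mm from the axis: round bore 25.5 mm, square-edged, walls 8 mm thick, flat mouth 82 mm and flat rigid floor 50 mm above the table (32 mm deep).
- load (a point): Nominal centre of the loading place on the pocket floor: fixed to the base, changer x = -85, y = 0, z = 50 mm. The empty pocket starts here, within 11 mm along the rim. On its side away from the axis, 11 mm above the floor, a sprung ball grips the vial: it enters freely for about 15 mm, then needs a push of about 5 to 15 N for the last 17 mm until it meets the floor, and stays where left.
- post (a point): Nominal top of the post next to the loading place on its anticlockwise side; fixed to the base. Eight upright steel finger posts, 12 mm in diameter, stand on the wheel midway between pockets, 120 mm from the axis, from the deck to 110 mm above the table: push these to turn it. Leaving a click takes about 4 to 7 N at a post; past half way (22.5 degrees) it runs on into the next click, before that it falls back.
- next (a point): Nominal centre of the next place clockwise seen from above: a point fixed to the changer's base, 45 degrees on from 'load' (changer x = -60.1 mm, y = +60.1 mm, z = 50 mm), with the same index play.
- run_a: a glass vial with a WHITE cap, same size as the sample vial, already standing in the wheel, 1 pocket(s) clockwise from the loading place (seen from above); it rides round with the wheel. Origin: centre of its underside.
- run_b: a glass vial with a WHITE cap, same size as the sample vial, already standing in the wheel, 2 pocket(s) clockwise from the loading place (seen from above); it rides round with the wheel. Origin: centre of its underside.
- spare_a: a glass vial with a WHITE cap, same size as the sample vial, standing in the rack; leave it there. Origin: centre of its underside.
- spare_b: a glass vial with a WHITE cap, same size as the sample vial, standing in the rack; leave it there. Origin: centre of its underside.
- bottle: Solvent bottle, 70 mm across, 150 mm tall, blue cap. Bystander. Origin: centre of its underside.
- beaker: Glass beaker, 70 mm across, 90 mm tall. Bystander. Origin: centre of its underside.
- wrench: Wrench 150 mm long with a red handle, lying flat on the table. Bystander. Origin: on the table under its middle; its length runs along x.
Things that resemble listed ones, but are neither listed nor needed, are in the scene too. Leave any yellow look-alike of the sample alone.

How it is judged:
On the way:
1. the blue-capped vial stands fully home in the pocket at the loading place and has been let go (z of sample in the frame of changer between 0.047 and 0.0525 m and angle between sample's own z axis and vertical below 0.08 rad and horizontal distance between sample and load below 0.015 m and contact force between the fingers and sample below 0.1 N), for 0.2 s.
At the end, for the whole second after the job is handed in: The blue-capped vial stands home in its pocket (foot within 2.5 mm of the pocket floor, leaning less than 0.08 rad), at rest, within 15 mm horizontally of the 'next' point, the wheel having been turned one click clockwise (z of sample in the frame of changer between 0.047 and 0.0525 m and angle between sample's own z axis and vertical below 0.08 rad and horizontal distance between sample and next below 0.015 m and linear speed of sample below 0.01 m/s); the robot touches nothing.
It fails at once if the blue-capped vial and the changer press on one another with more than 30 N (contact force between sample and changer above 30 N).
It fails at once if the robot presses on the changer or its wheel with more than 30 N (contact force between any of the fingers, the arm and changer above 30 N).
It fails at once if one of the vials already in the wheel is lifted more than 10 mm or tipped (z of any of run_a, run_b in the frame of changer above 0.06 m or angle between any of run_a, run_b's own z axis and vertical above 0.35 rad).
It fails at once if a white-capped vial in the rack is moved more than 15 mm or tipped (distance of any of spare_a, spare_b from where it was at the start of the episode above 0.015 m or angle between any of spare_a, spare_b's own z axis and vertical above 0.35 rad).
It fails at once if the bottle, the beaker or the wrench is moved more than 30 mm (distance of any of bottle, beaker, wrench from where it was at the start of the episode above 0.03 m).
It also fails if it takes over 67 s, if anything falls off the work surface, if the arm or the gripper's body presses on something with over 40 N, if the wrist force passes 120 N, or if a joint passes its speed limit or range.

ROBOT

A 6-joint arm with a two-finger parallel gripper is mounted at the origin on the work surface. World frame = base frame: x ahead of the robot, y to its left, z up, the work surface at z = 0. Lengths are in m, angles in rad, forces in N, time in s.
With the tool pointing down it reaches from about 0.3 to 0.95 m from the base axis. Payload 3.1 kg.
Tool frame: the origin (TCP) lies between the finger pads; the fingertips stand 25 mm ahead of it and the grasp point (between the pads) lies 6 mm ahead of it; z points along the fingers, y is the line along which they close (so a half turn about z gives the same grasp; the last joint's range is limited). The gripper opens to 85 mm and grips with 20 to 120 N. Pads are 22 mm wide; open, the fingers measure 114 mm over their backs; the gripper's body (76 mm by 85 mm) begins 54 mm behind the grasp point. The pads swing forward as they close: fully open they stand 13 mm farther back than shut.
Start: joints at [-1.232, 0.308, 1.634, -0, 1.2, -0.07], TCP at [0.248, -0.574, 0.256] pointing down, gripper open.
Joint ranges: [-3.06, 3.06], [-0.79, 1.96], [0.05, 2.63], [-1.19, 4.34], [0.05, 2.64], [-2.94, 2.94]. Speed limits (rad/s): [2.79, 2.79, 3.14, 3.14, 3.14, 3.14].

INTERFACE

Orientations are given as a 3x3 rotation matrix whose columns are the frame's x, y, z axes.
In Python, from plant import env gives the robot as it stands.
- The arm moves only by the tool arm_command, never from a script. Its argument "moves" is text: rows parted by semicolons, each of 7 numbers parted by spaces: the shift along the world's x, y, z in cm, then the turn, a rotation vector about the world's x, y, z in rad, then the closure, from 0 (fully open) to 1 (shut). A call has 1 to 5 rows; each row is the pose to reach, as a shift and turn from the pose commanded when the call began; what a row does not reach only later rows make up. A row lasts 1/8 s, in which the tool goes at most 62.5 mm and 10.7 degrees, less where a joint would pass 70% of its speed; a pose out of reach is approached as far as the arm can. A call with a gripper value outside its range is refused whole. The fingers move at their own pace and stop on an object; the grip force is fixed at half the most. Time passes only in rows, so rows that repeat a pose let the fingers close. It gives the time, the measured TCP pose, the force, the opening and the grip force at its end, in the units of the state.
- env.read_state(): the state, without advancing time (a new reading comes with each control period).
- env.read_camera(name): name is "scene" or "top"; returns the picture (480x640x3 uint8, red, green, blue); there is no depth.
- env.camera_info(name): a dict with "mtx" (3x3 intrinsics, pixels), "dist" ([k1, k2, p1, p2, k3] as OpenCV has them; the pictures are not rectified), "camera_from_world" (4x4, takes a point from world to camera coordinates). Camera axes: x right, y up, looking along -z (the intrinsics and any distortion apply to the point x, -y, -z); pixel columns grow to the right and rows downward; lengths in m; the calibration is good to about 2 mm. A picture is of the moment at which its call begins. camera_info takes no time and is no camera call.
- env.finish_job(): hands the job in; it is judged then, once.
The state is a dict: "time": time; "joints": joint angles; "dq": joint speeds; "joint_torque": joint torques, N m; "eef_pos": TCP position; "eef_rot": TCP orientation; "force": force on the tool from outside, world axes, zero at the start; "moment": the same for the moment, N m; "finger_gap": finger opening in m; "grip_force": force on a finger pad.
Only numpy, scipy, OpenCV 4.12 (cv2) and the standard library are available. Lean on these libraries where they do the work, as an engineer would, in place of code of your own. Each camera call takes 0.05 s, during which the arm holds its last target. There are 200 camera calls.

## Working session

There is one attempt and no reset: what is moved stays moved. The work goes in short steps, Python scripts to look and compute and a tool call to move; the robot and the scene stay as the last step left them, time stands still between calls to the robot, and variables do not carry over. Pictures are saved under pics/ and viewed, at most 10 in all, crops included, and the job is handed in when it is done.

Besides the shell and the picture viewer there is one more tool, called in YAML: its name, and indented under it one key for each argument. arm_command: Moves the arm, as the interface text tells. Its arguments: {"type":"object","properties":{"moves":{"type":"string"}},"required":["moves"]}

```bash
mkdir -p pics
cat > h.py <<'E'
import numpy as np,cv2
from plant import env
def cam(n):
    i=env.camera_info(n); return np.array(i["mtx"],float),np.array(i["dist"],float),np.array(i["camera_from_world"],float)
def ray(n,u,v):
    K,d,T=cam(n)
    p=cv2.undistortPoints(np.array([[[u,v]]],float),K,d)[0,0]
    R,t=T[:3,:3],T[:3,3]
    return -R.T@t, R.T@np.array([p[0],-p[1],-1])
def at(n,u,v,z):
    o,d=ray(n,u,v); return o+d*(z-o[2])/d[2]
def proj(n,P):
    K,d,T=cam(n); P=np.atleast_2d(P).astype(float)
    c=P@T[:3,:3].T+T[:3,3]; c=c*[1,-1,-1]
    return cv2.projectPoints(c,np.zeros(3),np.zeros(3),K,d)[0][:,0]
def snap(n,f):
    im=env.read_camera(n)[:,:,::-1].copy(); cv2.imwrite("pics/"+f,im); return im
E
python3 - <<'E'
from h import *
for n in("scene","top"):
    snap(n,n+"0.png"); K,d,T=cam(n); print(n,K[0,0],d,(-T[:3,:3].T@T[:3,3]).round(3),T[:3,:3].round(2).tolist())
s=env.read_state(); print(s["time"],s["eef_pos"],s["eef_rot"],s["force"],s["finger_gap"])
E
```

```text
scene 576.5690150927707 [0.04747923 0.         0.         0.         0.        ] [1.016 0.673 1.09 ] [[-0.86, 0.51, 0.0], [-0.4, -0.67, 0.62], [0.32, 0.54, 0.78]]
top 438.3635655960082 [-0.08504001  0.          0.          0.          0.        ] [0.503 0.01  1.112] [[-0.03, -1.0, -0.0], [0.99, -0.03, 0.12], [-0.12, -0.0, 0.99]]
0.1 [ 0.24820454 -0.57285697  0.25515648] [[ 9.17581242e-01  3.97547689e-01 -7.06960095e-04]
 [ 3.97548295e-01 -9.17579144e-01  1.96641400e-03]
 [ 1.33051502e-04 -2.08539538e-03 -9.99997817e-01]] [ 0.34466638  0.02359842 -0.59684071] 0.08537883275903721
```

View pics/top0.png

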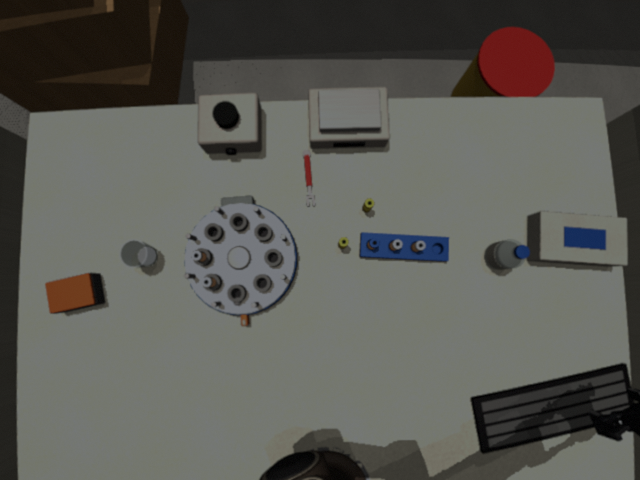

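View pics/scene0.png

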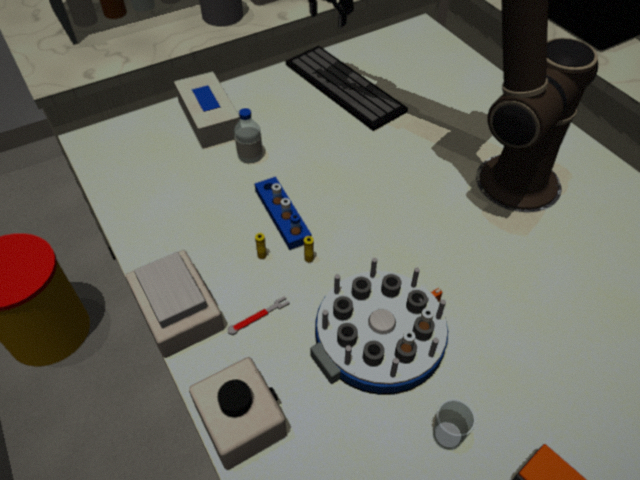

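The top view shows the changer at (240,258), its pointer at (244,320), and the empty loading pocket near (237,292). The rack spans (360–448,247). Candidates for the sample: the blue-capped vial in the rack's left hole (373,244), yellow look-alikes at (344,243) and (369,205), and the bottle's blue cap (521,252). The description picks (373,244), which I'll check in a crop.

Run:
```python
from h import *
im=cv2.imread("pics/top0.png"); 
a=cv2.resize(im[225:270,335:455],None,fx=6.6,fy=6.6,interpolation=cv2.INTER_CUBIC)[:290]
b=cv2.resize(im[265:330,190:300],None,fx=4.6,fy=4.6,interpolation=cv2.INTER_CUBIC)
c=np.zeros((600,800,3),np.uint8); c[:a.shape[0],:a.shape[1]]=a[:,:800]; c[295:295+b.shape[0],:b.shape[1]]=b
cv2.imwrite("pics/crop0.png",cv2.convertScaleAbs(c,alpha=1.5))
def blob(m,f):
    n,l,s,ce=cv2.connectedComponentsWithStats(m.astype(np.uint8))
    for i in range(1,n):
        if s[i,4]>15: print(f,s[i],ce[i].round(1))
for n in("top","scene"):
    I=cv2.imread(f"pics/{n}0.png").astype(int); B,G,R=I[...,0],I[...,1],I[...,2]
    blob((B>R+30)&(B>G+25),n+" blue"); blob((R>G+45)&(G>B+15),n+" orange")
for u,v,z in[(373.5,244,.08),(397.5,244.5,.08),(420,246,.08),(438,248,.03),(361,247,.03),(448,247,.03),(238.5,258,.064),(237,293,.082),(273,257.5,.082),(238,222,.082),(244,322,.04)]: print(u,v,at("top",u,v,z).round(4))
```

```text
top blue [565 227  41  22 779] [584.8 237.7]
top blue [ 360  233   89   28 1727] [404.4 246.6]
top blue [516 245  14  14 149] [522.3 251.3]
top orange [  46  274   48   38 1306] [ 69.4 293. ]
scene blue [192  86  28  25 421] [205.6  97.9]
scene blue [239 108  12  11  88] [244.5 112.2]
scene blue [ 255  177   56   67 1128] [281.1 212.2]
scene blue [281 188   8  11  47] [283.4 193.4]
scene blue [316 328   4  14  22] [317.  335.1]
scene blue [341 352 103  35 318] [390.8 377.9]
scene orange [432 289  10   8  41] [436.3 293. ]
scene orange [ 519  444   67   36 1309] [548.4 467. ]
373.5 244 [ 0.5983 -0.128   0.08  ]
397.5 244.5 [ 0.5956 -0.185   0.08  ]
420 246 [ 0.5905 -0.2385  0.08  ]
438 248 [ 0.5885 -0.2955  0.03  ]
361 247 [ 0.5964 -0.1034  0.03  ]
448 247 [ 0.5903 -0.3209  0.03  ]
238.5 258 [0.5748 0.1947 0.064 ]
237 293 [0.4917 0.1958 0.082 ]
273 257.5 [0.5727 0.11   0.082 ]
238 222 [0.6594 0.1922 0.082 ]
244 322 [0.421  0.1871 0.04  ]
```

View pics/crop0.png

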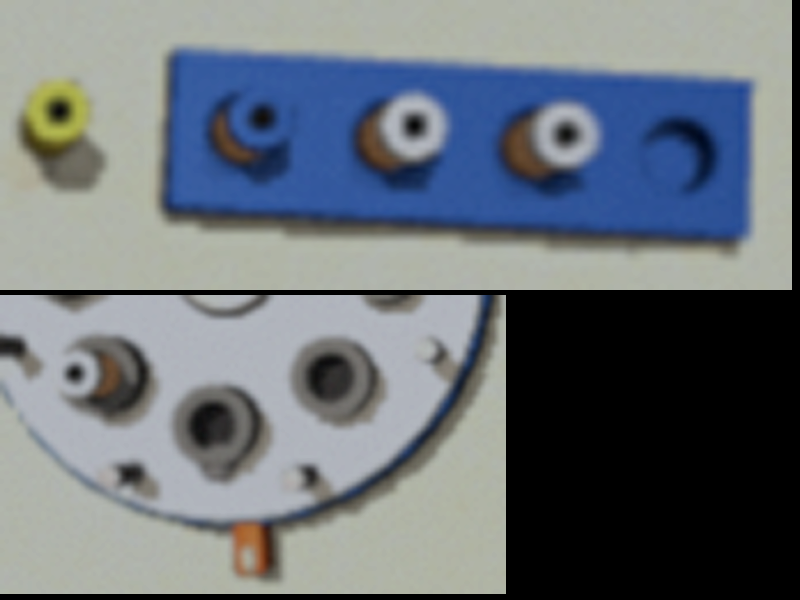

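The crop confirms it: the vial with the blue cap and dark dot sits in the rack's left hole at about (374.3,242.5). Next to it are two white caps, an empty hole, and the yellow look-alike at (344,242). The empty pocket's mouth is at about (236.3,292.9), slightly clockwise of the pointer. I'm moving over the vial with the fingers closing along x.

arm_command:
  moves: "7 9 0 0 0 0.18 0; 14 18 0 0 0 0.36 0; 21 27 0 0 0 0.54 0; 28 36 0 0 0 0.72 0; 34 43 0 0 0 0.9 0"

```text
time: 0.72
eef_pos: [0.4417, -0.3255, 0.2559]
eef_rot: [[0.254, 0.967, -0.0], [0.967, -0.254, 0.0], [0.0, -0.0, -1.0]]
force: [0.2, 0.2, -0.1]
finger_gap: 0.086
grip_force: 0.0
```

Run:
```python
from h import *
T=lambda u,v,z:at("top",u,v,z)[:2].round(4)
f=lambda x,y:((x+.5)/6.6-.5+335,(y+.5)/6.6-.5+225)
g=lambda x,y:((x+.5)/4.6-.5+190,(y+.5-295)/4.6-.5+265)
print("cap",T(*f(262,118),.08),T(*f(413,125),.08),T(*f(567,133),.08))
print("rack",[T(*f(*c),.03) for c in((172,50),(752,82),(165,208),(746,235))])
print("hole",T(*f(679,156),.03))
print("pocket",T(*g(215,425),.082),"p2",T(*g(333,378),.082),"ptr",T(*g(250,549),.04))
I=cv2.imread("pics/top0.png"); 
gr=cv2.cvtColor(I,cv2.COLOR_BGR2GRAY)
c=cv2.HoughCircles(gr[190:325,175:305],cv2.HOUGH_GRADIENT,1,200,param1=100,param2=15,minRadius=48,maxRadius=62); print(c)
for x,y,r in c[0][:1]: print("wheel",T(x+175,y+190,.05))
s=env.read_state(); print(s["time"],s["eef_pos"],s["eef_rot"][:,1],s["joints"])
```

```text
cap [ 0.602 -0.13 ] [ 0.5979 -0.1843] [ 0.5935 -0.2398]
rack [array([ 0.6334, -0.1039]), array([ 0.6153, -0.3237]), array([ 0.5739, -0.099 ]), array([ 0.5575, -0.3179])]
hole [ 0.588  -0.2941]
pocket [0.492  0.1973] p2 [0.5144 0.1368] ptr [0.4262 0.1871]
[[[64.5 68.5 54.8]]]
wheel [0.5745 0.1948]
0.725 [ 0.44167697 -0.32553871  0.25590586] [ 9.67305177e-01 -2.53614995e-01 -3.59100762e-04] [-7.14537367e-01  1.62460242e-01  1.81474229e+00  2.23567227e-05
  1.16480064e+00 -4.58130532e-01]
```

arm_command:
  moves: "5 6 0 0 0 0.1 0; 10 12 0 0 0 0.18 0; 14 17.5 -4 0 0 0.18 0; 16 19.6 -8 0 0 0.18 0; 16 19.6 -8 0 0 0.18 0"

```text
time: 1.35
eef_pos: [0.6004, -0.1286, 0.1732]
eef_rot: [[0.079, 0.997, -0.005], [0.997, -0.079, 0.001], [0.001, -0.005, -1.0]]
force: [0.1, -0.6, 0.5]
finger_gap: 0.0852
grip_force: 0.0
```

arm_command:
  moves: "0.1 -0.1 -4 0 0 0 0; 0.1 -0.1 -8 0 0 0 0; 0.1 -0.1 -10.3 0 0 0 0; 0.1 -0.1 -10.3 0 0 0 0; 0.1 -0.1 -10.3 0 0 0 0.3"

```text
time: 1.98
eef_pos: [0.6028, -0.1332, 0.0744]
eef_rot: [[0.083, 0.997, 0.002], [0.997, -0.083, -0.001], [-0.001, 0.002, -1.0]]
force: [-0.6, 0.4, 0.3]
finger_gap: 0.0697
grip_force: 0.0
```

arm_command:
  moves: "0 0 0 0 0 0 0.6; 0 0 0 0 0 0 0.8; 0 0 0 0 0 0 1; 0 0 0 0 0 0 1; 0 0 0 0 0 0 1"

```text
time: 2.6
eef_pos: [0.6028, -0.1327, 0.0746]
eef_rot: [[0.082, 0.997, 0.002], [0.997, -0.082, -0.001], [-0.0, 0.002, -1.0]]
force: [-0.1, -0.1, 6.3]
finger_gap: 0.0215
grip_force: 59.0
```

arm_command:
  moves: "0 0 1 0 0 0 1; 0 0 3 0 0 0 1; 0 0 6 0 0 0 1; 0 0 10 0 0 0 1; 0 0 12 0 0 0 1"

```text
time: 3.22
eef_pos: [0.6036, -0.1329, 0.1971]
eef_rot: [[0.082, 0.997, 0.005], [0.997, -0.082, -0.001], [-0.001, 0.005, -1.0]]
force: [0.3, 0.3, 0.0]
finger_gap: 0.0212
grip_force: 58.7
```

Run:
```python
from h import *
I=snap("scene","s1.png"); s=env.read_state(); p=s["eef_pos"]; print(s["time"],p,s["force"],s["moment"],s["grip_force"])
q=proj("scene",[p,p-[0,0,.07]]); print(q)
u,v=q[1].astype(int); c=I[v-60:v+30,u-60:u+60]
cv2.imwrite("pics/c1.png",cv2.resize(cv2.convertScaleAbs(c,alpha=1.5),None,fx=6,fy=6,interpolation=cv2.INTER_CUBIC)); print(u-60,v-60)
```

```text
3.275 [ 0.60464127 -0.13314479  0.19910573] [0.23288165 0.26141534 1.33966925] [-0.03069296  0.00752828  0.01078677] 58.73169332742691
[[291.16551997 178.81005499]
 [292.19997734 200.87565842]]
232 140
```

View pics/c1.png

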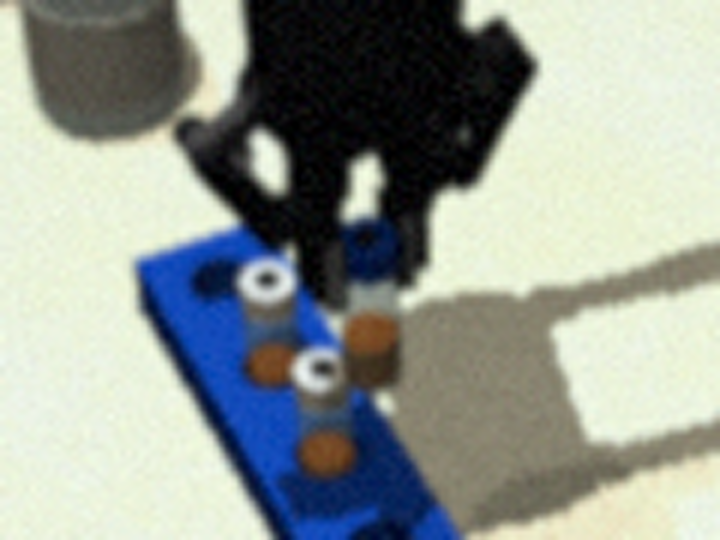

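The vial is held upright: cap at crop (368,238), foot at crop (372,372), about 3 mm to +y of the TCP. I'm carrying it to the pocket.

arm_command:
  moves: "-1.5 4 2 0 0 0.03 1; -3.5 10 3 0 0 0.06 1; -5.5 16 3 0 0 0.09 1; -7.5 22 3 0 0 0.12 1; -9.5 28 3 0 0 0.12 1"

```text
time: 3.9
eef_pos: [0.5067, 0.1456, 0.2226]
eef_rot: [[-0.038, 0.999, -0.001], [0.999, 0.038, -0.0], [-0.0, -0.001, -1.0]]
force: [0.8, 0.6, -0.1]
finger_gap: 0.0211
grip_force: 58.8
```

arm_command:
  moves: "-1 3 0 0 0 0 1; -1.7 4.7 0 0 0 0 1; -1.7 4.7 0 0 0 0 1; -1.7 4.7 0 0 0 0 1"

```text
time: 4.4
eef_pos: [0.4916, 0.19, 0.2231]
eef_rot: [[-0.037, 0.999, -0.0], [0.999, 0.037, -0.001], [-0.001, -0.0, -1.0]]
force: [0.3, 0.0, -0.3]
finger_gap: 0.0212
grip_force: 58.8
```

arm_command:
  moves: "0 0.4 -2 0 0 0 1; 0 0.4 -4 0 0 0 1; 0 0.4 -6 0 0 0 1; 0 0.4 -6 0 0 0 1; 0 0.4 -6 0 0 0 1"

```text
time: 5.03
eef_pos: [0.492, 0.1943, 0.1639]
eef_rot: [[-0.037, 0.999, 0.001], [0.999, 0.037, 0.0], [0.0, 0.001, -1.0]]
force: [0.5, 0.6, -0.2]
finger_gap: 0.0214
grip_force: 58.8
```

Run:
```python
from h import *
I=snap("scene","s2.png"); s=env.read_state(); p=s["eef_pos"]; print(s["time"],p,s["force"],s["grip_force"])
print(proj("scene",[p+[0,.003,-.07],[.492,.197,.082]]))
c=I[245:345,365:485]
cv2.imwrite("pics/c2.png",cv2.resize(cv2.convertScaleAbs(c,alpha=1.5),None,fx=6,fy=6,interpolation=cv2.INTER_CUBIC))
```

```text
5.075 [0.49226234 0.19462903 0.16425554] [ 0.21617755  0.586147   -0.29826999] 58.79865288734436
[[417.18627454 292.69746641]
 [416.3053186  295.72534518]]
```

View pics/c2.png

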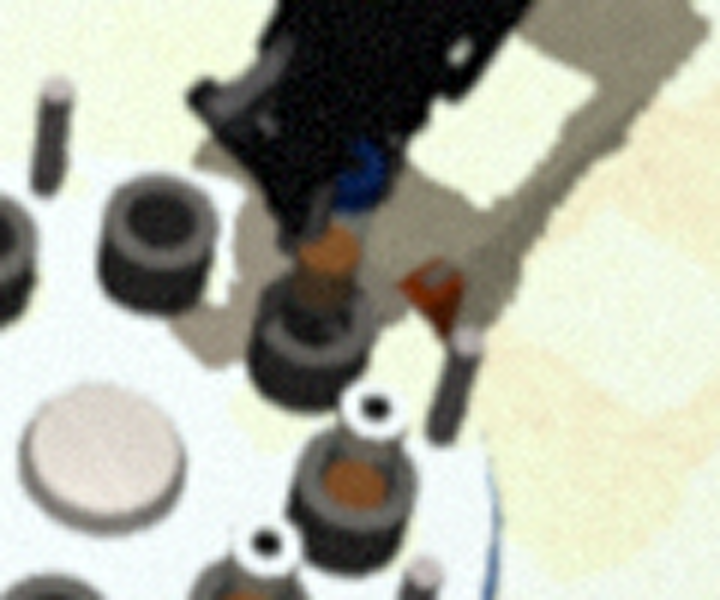

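The foot is at crop (326,297) and the mouth centre at about (312,318), so the foot is aligned over the mouth to within about 3 mm. I'm descending gently.

arm_command:
  moves: "0 0 -0.4 0 0 0 1; 0 0 -0.8 0 0 0 1; 0 0 -1.1 0 0 0 1; 0 0 -1.3 0 0 0 1; 0 0 -1.4 0 0 0 1"

```text
time: 5.7
eef_pos: [0.4913, 0.1952, 0.1492]
eef_rot: [[-0.038, 0.999, 0.0], [0.999, 0.038, 0.0], [0.0, 0.0, -1.0]]
force: [0.6, 1.0, 1.0]
finger_gap: 0.0216
grip_force: 58.8
```

arm_command:
  moves: "0 0 -0.1 0 0 0 1; 0 0 -0.2 0 0 0 1; 0 0 -0.2 0 0 0 1"

```text
time: 6.08
eef_pos: [0.4917, 0.1953, 0.1475]
eef_rot: [[-0.038, 0.999, 0.001], [0.999, 0.038, 0.001], [0.001, 0.001, -1.0]]
force: [1.4, 0.5, -0.5]
finger_gap: 0.0213
grip_force: 58.8
```

arm_command:
  moves: "0 0 -0.15 0 0 0 1; 0 0 -0.3 0 0 0 1; 0 0 -0.45 0 0 0 1; 0 0 -0.45 0 0 0 1"

```text
time: 6.58
eef_pos: [0.4917, 0.1953, 0.1429]
eef_rot: [[-0.038, 0.999, 0.001], [0.999, 0.038, 0.001], [0.001, 0.001, -1.0]]
force: [1.3, 2.1, 0.5]
finger_gap: 0.0213
grip_force: 58.9
```

arm_command:
  moves: "0.02 0.05 -0.2 0 0 0 1; 0.03 0.08 -0.4 0 0 0 1; 0.03 0.1 -0.6 0 0 0 1; 0.03 0.1 -0.6 0 0 0 1"

```text
time: 7.08
eef_pos: [0.4916, 0.1959, 0.1365]
eef_rot: [[-0.038, 0.999, 0.0], [0.999, 0.038, -0.0], [-0.0, 0.0, -1.0]]
force: [3.3, -0.2, 0.0]
finger_gap: 0.0211
grip_force: 58.9
```

arm_command:
  moves: "0.05 0 -0.15 0 0 0 1; 0.1 0 -0.3 0 0 0 1; 0.1 0 -0.4 0 0 0 1; 0.1 0 -0.4 0 0 0 1"

```text
time: 7.58
eef_pos: [0.4929, 0.1959, 0.1329]
eef_rot: [[-0.038, 0.999, 0.001], [0.999, 0.038, -0.0], [-0.0, 0.001, -1.0]]
force: [3.0, 0.2, 2.2]
finger_gap: 0.0209
grip_force: 59.1
```

arm_command:
  moves: "0 0 -0.15 0 0 0 1; 0 0 -0.3 0 0 0 1; 0 0 -0.4 0 0 0 1; 0 0 -0.4 0 0 0 1"

```text
time: 8.07
eef_pos: [0.4929, 0.1962, 0.1287]
eef_rot: [[-0.038, 0.999, 0.001], [0.999, 0.038, 0.0], [0.0, 0.001, -1.0]]
force: [4.8, 1.4, 1.7]
finger_gap: 0.0212
grip_force: 59.1
```

arm_command:
  moves: "0 0 -0.15 0 0 0 1; 0 0 -0.3 0 0 0 1; 0 0 -0.4 0 0 0 1; 0 0 -0.4 0 0 0 1"

```text
time: 8.57
eef_pos: [0.4924, 0.1959, 0.1244]
eef_rot: [[-0.038, 0.999, -0.0], [0.999, 0.038, -0.0], [-0.0, -0.0, -1.0]]
force: [4.6, -0.3, 0.7]
finger_gap: 0.0212
grip_force: 59.1
```

arm_command:
  moves: "0 0 -0.1 0 0 0 1; 0 0 -0.2 0 0 0 1; 0 0 -0.25 0 0 0 1; 0 0 -0.25 0 0 0 1"

```text
time: 9.07
eef_pos: [0.4924, 0.1959, 0.1219]
eef_rot: [[-0.038, 0.999, -0.0], [0.999, 0.038, -0.0], [-0.0, -0.0, -1.0]]
force: [4.4, 0.6, 1.5]
finger_gap: 0.0212
grip_force: 59.2
```

arm_command:
  moves: "0 0 -0.1 0 0 0 1; 0 0 -0.15 0 0 0 1; 0 0 -0.2 0 0 0 1"

```text
time: 9.45
eef_pos: [0.4926, 0.1959, 0.1201]
eef_rot: [[-0.038, 0.999, 0.0], [0.999, 0.038, -0.0], [-0.0, 0.0, -1.0]]
force: [5.0, -0.5, 2.8]
finger_gap: 0.0213
grip_force: 59.2
```

arm_command:
  moves: "0 0 -0.1 0 0 0 1; 0 0 -0.1 0 0 0 1"

```text
time: 9.7
eef_pos: [0.4927, 0.1959, 0.1195]
eef_rot: [[-0.038, 0.999, 0.0], [0.999, 0.038, -0.0], [-0.0, 0.0, -1.0]]
force: [4.3, -0.8, 4.9]
finger_gap: 0.0217
grip_force: 59.5
```

arm_command:
  moves: "0 0 -0.05 0 0 0 1; 0 0 -0.1 0 0 0 1; 0 0 -0.1 0 0 0 1"

```text
time: 10.07
eef_pos: [0.4928, 0.196, 0.1195]
eef_rot: [[-0.038, 0.999, 0.0], [0.999, 0.038, -0.0], [-0.0, 0.0, -1.0]]
force: [2.9, -1.6, 10.2]
finger_gap: 0.0213
grip_force: 60.1
```

arm_command:
  moves: "0 0 0.1 0 0 0 1; 0 0 0.1 0 0 0 0.6; 0 0 0.1 0 0 0 0.5; 0 0 0.1 0 0 0 0.45; 0 0 0.1 0 0 0 0.45"

```text
time: 10.7
eef_pos: [0.4916, 0.1959, 0.1186]
eef_rot: [[-0.038, 0.999, -0.002], [0.999, 0.038, -0.0], [-0.0, -0.002, -1.0]]
force: [0.3, -0.5, 0.5]
finger_gap: 0.0471
grip_force: 0.0
```

arm_command:
  moves: "0 0 1.5 0 0 0 0.45; 0 0 4 0 0 0 0.45; 0 0 8 0 0 0 0.45; 0 0 12 0 0 0 0.45; -10 0 14 0 0 0 0.45"

```text
time: 11.32
eef_pos: [0.4361, 0.1972, 0.2571]
eef_rot: [[-0.036, 0.999, 0.011], [0.999, 0.036, 0.004], [0.003, 0.011, -1.0]]
force: [-0.6, 1.4, 0.5]
finger_gap: 0.0469
grip_force: 0.0
```

arm_command:
  moves: "-5 -5 0 0 0 0 1; -7 -10 0 0 0 0 1; -7 -12 0 0 0 0 1; -7 -12 0 0 0 0 1"

```text
time: 11.82
eef_pos: [0.3613, 0.0752, 0.2527]
eef_rot: [[-0.035, 0.999, 0.003], [0.999, 0.035, 0.0], [0.0, 0.003, -1.0]]
force: [0.1, -0.0, -0.9]
finger_gap: -0.0002
grip_force: 0.0
```

Run:
```python
from h import *
I=snap("top","t3.png"); J=snap("scene","s3.png"); s=env.read_state(); print(s["time"],s["eef_pos"],s["force"],s["finger_gap"])
r=lambda c:cv2.resize(cv2.convertScaleAbs(c,alpha=1.5),None,fx=4,fy=4,interpolation=cv2.INTER_CUBIC)
cv2.imwrite("pics/c3.png",np.vstack([r(J[250:340,340:470]),r(I[255:315,175:305])]))
```

```text
11.925 [0.36175027 0.07635305 0.25244536] [-0.23820978 -0.00619587 -0.06546029] -4.546254878558265e-05
```

View pics/c3.png

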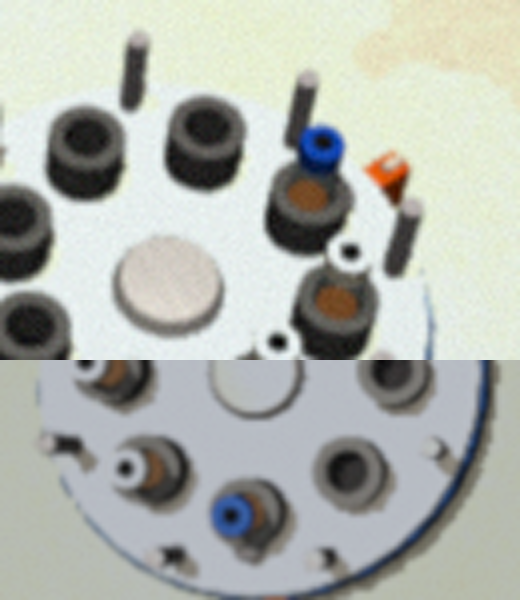

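The vial stands home beside its white neighbour: blue cap at top-crop (231,515), with the anticlockwise post at about (322,560). I'll push that post toward +y with the shut fingers, tips above the sleeves.

arm_command:
  moves: "5 2 0 0 0 0 1; 9.8 3.5 -4 0 0 0 1; 9.8 3.5 -9 0 0 0 1; 9.8 3.5 -13.7 0 0 0 1; 9.8 3.5 -13.7 0 0 0 1"

```text
time: 12.55
eef_pos: [0.4555, 0.1116, 0.1107]
eef_rot: [[-0.039, 0.999, -0.011], [0.999, 0.039, -0.001], [-0.001, -0.011, -1.0]]
force: [-0.2, -0.4, 0.6]
finger_gap: -0.0001
grip_force: 0.0
```

arm_command:
  moves: "0 0.6 0 0 0 0 1; 0 1.2 0 0 0 0 1; 0 1.8 0 0 0 0 1; 0 2.4 0 0 0 0 1; 0 2.8 0 0 0 0 1"

```text
time: 13.18
eef_pos: [0.4594, 0.1394, 0.1151]
eef_rot: [[-0.039, 0.999, 0.001], [0.999, 0.039, -0.0], [-0.0, 0.001, -1.0]]
force: [1.2, -4.3, 2.9]
finger_gap: -0.0002
grip_force: 2.2
```

arm_command:
  moves: "0 0.4 0 0 0 0 1; 0 0.8 0 0 0 0 1; 0 1.2 0 0 0 0 1; 0 1.6 0 0 0 0 1; 0 2 0 0 0 0 1"

```text
time: 13.8
eef_pos: [0.4564, 0.1573, 0.1135]
eef_rot: [[-0.039, 0.999, -0.007], [0.999, 0.039, -0.004], [-0.004, -0.007, -1.0]]
force: [-3.4, -5.0, 1.4]
finger_gap: 0.0003
grip_force: 2.5
```

arm_command:
  moves: "0 0.4 0 0 0 0 1; 0 0.8 0 0 0 0 1; 0 1.2 0 0 0 0 1; 0 1.6 0 0 0 0 1; 0 2 0 0 0 0 1"

```text
time: 14.42
eef_pos: [0.4593, 0.1793, 0.1145]
eef_rot: [[-0.038, 0.999, 0.0], [0.999, 0.038, 0.0], [0.0, 0.0, -1.0]]
force: [-0.6, -2.2, -0.7]
finger_gap: -0.0002
grip_force: 1.0
```

arm_command:
  moves: "0 0.4 0 0 0 0 1; 0 0.8 0 0 0 0 1; 0 1.2 0 0 0 0 1; 0 1.4 0 0 0 0 1; 0 1.4 0 0 0 0 1"

```text
time: 15.05
eef_pos: [0.4597, 0.1935, 0.1149]
eef_rot: [[-0.038, 0.999, 0.001], [0.999, 0.038, 0.001], [0.001, 0.001, -1.0]]
force: [0.2, -1.3, -0.2]
finger_gap: -0.0003
grip_force: 0.0
```

arm_command:
  moves: "0 -1 0 0 0 0 1; 0 -3 0 0 0 0 1; 0 -4 3 0 0 0 1; 0 -4 8 0 0 0 1; -8 -7 12 0 0 0 1"

```text
time: 15.68
eef_pos: [0.4106, 0.1332, 0.225]
eef_rot: [[-0.037, 0.999, 0.009], [0.999, 0.037, 0.002], [0.001, 0.009, -1.0]]
force: [0.0, -1.2, -1.1]
finger_gap: -0.0003
grip_force: 0.0
```

arm_command:
  moves: "-6 -6 1 0 0 0 1; -7 -12 1 0 0 0 1; -7 -12 1 0 0 0 1; -7 -12 1 0 0 0 1"

```text
time: 16.18
eef_pos: [0.3357, 0.0119, 0.2312]
eef_rot: [[-0.034, 0.999, 0.001], [0.999, 0.034, -0.0], [-0.0, 0.001, -1.0]]
force: [1.3, -0.1, -0.3]
finger_gap: -0.0
grip_force: 0.0
```

Run:
```python
from h import *
I=snap("top","t4.png"); J=snap("scene","s4.png"); s=env.read_state(); print(s["time"],s["eef_pos"],s["force"])
r=lambda c:cv2.resize(cv2.convertScaleAbs(c,alpha=1.5),None,fx=4,fy=4,interpolation=cv2.INTER_CUBIC)
cv2.imwrite("pics/c4.png",np.vstack([r(J[260:345,340:470]),r(I[255:320,175:305])]))
n=np.array([.575,.1948])+np.array([[np.cos(.045),-np.sin(.045)],[np.sin(.045),np.cos(.045)]])@[-.0601,.0601]
print(n,(proj("top",[[*n,.125],[*n,.082]])-[175,255])*4+[0,340])
```

```text
16.275 [0.33638262 0.01312211 0.23114703] [ 0.0751894   0.11441978 -0.15209741]
[0.51225725 0.25213557] [[134.54535348 458.51324108]
 [152.35901167 458.82451818]]
```

View pics/c4.png

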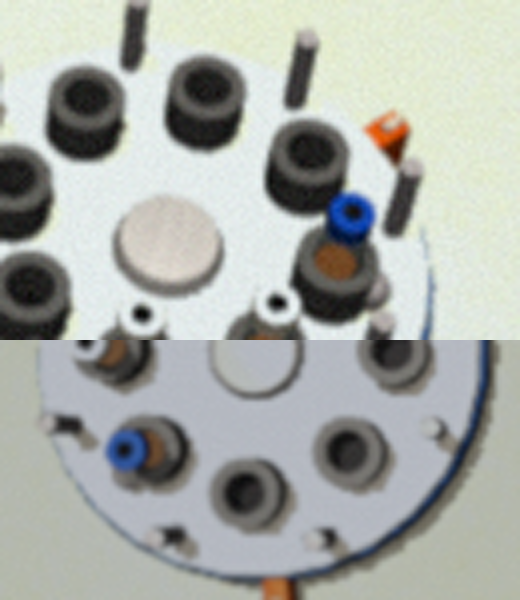

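The blue vial now stands where run_a stood before, at top-crop (126,450), about 6 mm from the nominal "next" point. The wheel is back in its click and the arm is clear.

```bash
python3 -c "
from plant import env
print(env.finish_job())"
```

```text
the job is handed in; nothing more can be done
None
```

I pushed the blue-capped vial home in the loading pocket, let go of it, and turned the wheel one click clockwise. The vial came to rest about 6 mm from the "next" point with the arm clear, and I handed the job in at about 16 s (no verdict was returned).

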